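Hold the loose hinge leaf in line for the pin

TASK

Swing the hasp on the rack right back, past upright, lift the loose hinge leaf out of the rack and bring its knuckle down between the two knuckles of the leaf on the jamb block, so that the holes line up for a pin to be pushed through. Finish while still holding the leaf there in the gripper, still and without letting it press on the jamb; the hasp stays back. Leave the other things on the table where they are.

Things in the scene. Friction and masses are not known exactly. Their poses are not given: they have to be found in the camera images.
- jamb: fixed wooden jamb block, 60 (x) x 120 (y) x 50 (z) mm, with a 6 mm steel hinge leaf flat on its top. The leaf's two knuckles (outer 24, hole 14, each 30 mm long) stand out in front of the block (own -x side), with a 40 mm gap between them. Origin: centre of the block's underside; z up. Jamb and rack may swap sides (left, right); each is turned up to 0.35 rad
- jamb_hole (a point): point on the axis of the fixed knuckles' holes, midway between them: 47 mm in front (-x) of the block's middle, 56 mm above the table, free air below and above; the block's front face is 17 mm behind it. The hole axis is the jamb's y axis (level). Axes as jamb
- rack: fixed grey rack: base plate 70 (x) x 136 (y) x 10 (z) mm, two posts 98 mm high, 34 mm wide in x, centred at y +-51 mm; grooves 11 mm wide in their facing sides, open at the top, hold the upright edges of the loose leaf (67 mm free between the groove cheeks). Origin: centre of underside; z up
- hasp (a joint): angle (rad) of the steel hasp strap hinged on top of the rack's +y post: 0 lying level over the leaf and on the other post's staple, 1.57 straight up, 2.2 leaning right back (stop). Stiff hinge: it stays where it is left; 1 to 1.5 N at the peg moves it. Starts at 0 to 0.1. Leaning back, its tip stands about 205 mm above the table
- hasp_hinge (a point): centre of the hasp's hinge: in the rack's frame x 0, y +56, z +108 mm. The hinge axis is the rack's x axis (level). This frame turns with the hasp
- hasp_peg (a point): grip point on the round pull peg (10 mm thick) at the hasp's free end; the peg points to the rack's -x side, parallel to the hinge axis, and ends 14 mm beyond this point. It is 121 mm from the hinge axis; closed: rack frame x -34, y -65, z +108 mm, free air all round. Strap 22 mm wide, 4 thick. The round peg can turn between the finger pads while the hasp swings
- leaf: loose steel hinge leaf, about 0.22 kg, upright in the rack: plate 8 (x) x 80 (y) mm from 33 to 92 mm above its origin, on a neck 32 mm wide; at the bottom one knuckle, outer 24, hole 14, 32 mm long (y). Origin: under the knuckle's middle, at rack 0, 0, +10 mm, axes as the rack's (1 to 2 mm play); top edge 102 mm above the table. Same front and back. Grip the plate's thickness from above
- leaf_hole (a point): centre of the loose leaf's knuckle hole, 12 mm above its origin, 80 mm below its top edge; the hole axis is the leaf's y axis
- hinge_pin: loose steel hinge pin, 10 mm thick, 97 mm long with a short bent head, lying at the back left; bystander. Origin: middle of its straight part, on the underside
- small_nut: smaller hexagon nut lying flat, 34 mm across, 15 high, near the front edge; bystander. Origin: centre of underside
- hex_nut: hexagon nut lying flat, 41 mm across, 18 high, behind the work; bystander. Origin: centre of underside
- paste_tub: small round tub with a lid, 60 mm across, 42 high, left of the vice; bystander. Origin: centre of underside

How it is judged:
By the outcome, as a careful person would: the job done as asked, in the order asked, and still so for the second after the job is handed in, while the arm keeps its last pose, push and grip.
It also fails if it takes over 56 s, if anything falls off the work surface, if the arm or the gripper's body presses on something with over 40 N, if the wrist force passes 120 N, or if a joint passes its speed limit or range.

ROBOT

A 6-joint arm with a two-finger parallel gripper is mounted at the origin on a cart in front of the work surface, level with it; the furniture and walls round the work are solid. World frame = base frame: x ahead of the robot, y to its left, z up, the work surface at z = 0. Lengths are in mm, angles in rad, forces in N, time in s.
With the tool pointing down it reaches from about 300 to 775 mm from the base axis. Payload 14.6 kg.
Tool frame: the origin (TCP) lies midway between the tips of the shut fingers; the grasp point (between the pads) lies 19 mm behind it (manip.hold_point_z is the distance from the TCP to the grasp point, in mm); z points along the fingers, y is the direction in which the jaws open and shut (so a half turn about z gives the same grasp; the last joint's range is limited). The gripper opens to 94 mm and grips with 3 to 60 N. Pads are 16 mm wide; open, the fingers measure 119 mm over their backs; the gripper's body (75 mm by 177 mm) begins 78 mm behind the grasp point.
Start: joints at [-1.323, 0.3, 1.521, -0, 1.321, -0.067], TCP at [170.287, -522.964, 205.446] pointing down, gripper open.
Joint ranges: [-3.03, 3.03], [-0.79, 2.21], [0.23, 2.52], [-1.04, 4.18], [0, 3.07], [-2.55, 2.55]. Speed limits (rad/s): [2.22, 2.22, 2.57, 3.14, 3.14, 3.14].

INTERFACE

Orientations are given as [roll, pitch, yaw] about the fixed x, y, z axes, in that order (R = Rz(yaw) Ry(pitch) Rx(roll)).
In Python, from cell import manip gives the robot as it stands.
- The arm moves only by the shell command python3 -m crank 'ROWS' [OPENING] [FORCE]. ROWS is JSON, a list of rows, each an object with "offset": the shift along the world's x, y, z in m, a list of three; "spin": the turn about the world's z in degrees. In form: [{"offset": [dx, dy, dz], "spin": spin}, ...]. A call has exactly 8 rows; each row is the pose to reach, as a shift and turn from the pose measured when the call began; what a row does not reach only later rows make up. A row lasts 1/12 s, in which the tool goes at most 41.7 mm and 7.16 degrees, less where a joint would pass 70% of its speed; a pose out of reach is approached as far as the arm can. A call with a gripper value outside its range is refused whole. OPENING is the opening, from 0 (shut) to 1 (fully open), set as the call begins (- or left out, the last holds). The fingers move at their own pace and stop on an object; FORCE is the grip in N (left out, the last holds). Time passes only in rows, so rows that repeat a pose let the fingers close, or fill a call up. It gives the time, the measured TCP pose, the force and the opening at its end, in the units of the state.
- manip.read_state(): the state, without advancing time (a new reading comes with each control period).
- manip.camera(name): name is "side" or "top"; returns a dict with "pixels" (400x640x3 uint8, red, green, blue), "fx", "fy", "cx", "cy" (pixels), "k1" (the pictures are not rectified: a ray, as slopes to the right and down, at radius r is drawn at 1 + k1 r^2 times it, then the intrinsics apply), "extrinsics" (4x4, takes a point from world to camera coordinates). Camera axes: x right, y down, z forward; pixel columns grow to the right and rows downward; lengths in mm; the calibration is good to about 2 mm. A picture is of the moment at which its call begins. There is no depth.
- manip.sign_off(): hands the job in, once; it reports no verdict.
Trained networks look in a picture, given as the dict that the camera call returned (one of the last four; its "shot" number tells which), for a name from the list of things; names that differ only in an ending like _2 or _b are one class to them, and where a whole thing is asked for, a point or a joint stands for the part that bears it (a point fixed in the world has none). Each returns a list of dicts, best first, with "conf" (0 to 1); they miss things now and then, are a little off and sometimes report something else, mostly with a low value. They report only what shows in the picture. A call takes as long as a camera call.
- manip.search_frame(picture, name): "location" ([x, y, z] in mm, in world coordinates, good to about 4 mm: the middle of the surface that is visible of it).
- manip.masks_of(picture, name): "mask" (400x640 bool, what is visible of it).
The state is a dict: "clock": time; "joints": joint angles; "qd": joint speeds; "effort": joint torques, N m; "eef_pos": TCP position; "eef_rot": TCP orientation; "wrist_force": force on the tool from outside, world axes, zero at the start; "moment": the same for the moment, N m; "finger_gap": finger opening in mm.
Only numpy, scipy, OpenCV 4.12 (cv2) and the standard library are available. Lean on these libraries where they do the work, as an engineer would, in place of code of your own. Each camera call takes 0.05 s, during which the arm holds its last target. There are 200 camera calls.

## Working session

There is one attempt and no reset: what is moved stays moved. The work goes in short steps, Python scripts to look and compute and a shell command to move; the robot and the scene stay as the last step left them, time stands still between calls to the robot, and variables do not carry over. Pictures are saved under pics/ and viewed, about 8 in all and at most 12, crops included, and the job is handed in when it is done.

```bash
mkdir -p pics; ls
cat > h.py <<'E'
import numpy as np, cv2
from cell import manip
def shot(n,f=None):
    p=manip.camera(n)
    if f: cv2.imwrite('pics/'+f,p["pixels"][:,:,::-1])
    return p
def proj(p,X):
    E=np.array(p["extrinsics"]);X=np.atleast_2d(X)
    c=X@E[:3,:3].T+E[:3,3]; s=c[:,:2]/c[:,2:]
    s=s*(1+p["k1"]*(s**2).sum(1,keepdims=True))
    return s*[p["fx"],p["fy"]]+[p["cx"],p["cy"]]
def ray(p,uv,z):
    s0=(np.array(uv,float)-[p["cx"],p["cy"]])/[p["fx"],p["fy"]]; s=s0.copy()
    for _ in range(20): s=s0/(1+p["k1"]*(s**2).sum())
    E=np.array(p["extrinsics"]);R=E[:3,:3];o=-R.T@E[:3,3];d=R.T@np.r_[s,1]
    return o+d*(z-o[2])/d[2]
E
cat > a.py <<'E'
from h import *
for n in("top","side"):
    p=shot(n,n+"1.png")
    E=np.array(p["extrinsics"]);print(n,p["fx"],p["k1"],(-E[:3,:3].T@E[:3,3]).round(),E[2,:3].round(2))
    for k in("jamb","rack","leaf","hasp","hasp_peg","hasp_hinge","leaf_hole","jamb_hole","hinge_pin","small_nut","hex_nut","paste_tub"):
        print(k,[(np.round(r["location"]).tolist(),round(r["conf"],2)) for r in manip.search_frame(p,k)[:2]])
print(manip.read_state())
E
python3 a.py
```

```text
pics
top 478.5187312883917 0.010615232167038675 [ 473.   54. 1152.] [ 0.09 -0.01 -1.  ]
jamb [([489.0, 4.0, 58.0], 0.63)]
rack [([511.0, 212.0, 43.0], 0.82), ([485.0, 4.0, 54.0], 0.35)]
leaf [([505.0, 205.0, 32.0], 0.51)]
hasp [([514.0, 201.0, 109.0], 0.89)]
hasp_peg [([519.0, 205.0, 114.0], 0.83)]
hasp_hinge [([511.0, 204.0, 110.0], 0.68)]
leaf_hole [([504.0, 205.0, 31.0], 0.44)]
jamb_hole [([487.0, 5.0, 56.0], 0.93)]
hinge_pin [([694.0, 277.0, 12.0], 0.5)]
small_nut [([383.0, 183.0, 12.0], 0.49)]
hex_nut [([681.0, 146.0, 22.0], 0.57)]
paste_tub [([453.0, -230.0, 40.0], 0.62)]
side 509.3859746983491 -0.13666527307959553 [ 21. 887. 668.] [ 0.47 -0.73 -0.5 ]
jamb [([477.0, 37.0, 55.0], 0.74), ([512.0, 210.0, 114.0], 0.71)]
rack [([501.0, 246.0, 51.0], 0.78)]
leaf [([510.0, 205.0, 62.0], 0.46)]
hasp [([513.0, 205.0, 115.0], 0.82), ([514.0, 201.0, 65.0], 0.36)]
hasp_peg [([511.0, 207.0, 114.0], 0.94), ([476.0, 36.0, 57.0], 0.33)]
hasp_hinge [([514.0, 209.0, 112.0], 0.92)]
leaf_hole [([515.0, 199.0, 66.0], 0.49)]
jamb_hole [([476.0, 37.0, 54.0], 0.81)]
hinge_pin [([689.0, 280.0, 7.0], 0.57)]
small_nut [([382.0, 183.0, 12.0], 0.5)]
hex_nut [([672.0, 150.0, 7.0], 0.62), ([512.0, 206.0, 111.0], 0.15)]
paste_tub [([452.0, -220.0, 35.0], 0.73)]
{'clock': 1.3, 'joints': array([-1.32259343e+00,  2.99884719e-01,  1.52101427e+00, -2.34046856e-05,
        1.32069686e+00, -6.66155421e-02]), 'qd': array([ 2.20765453e-03,  1.20487491e-03,  3.87350797e-05,  7.51405423e-04,
        1.21289118e-03, -9.89822563e-04]), 'effort': array([-3.42690892e-04, -5.31657815e+01, -3.52919197e+01,  7.08829262e-02,
        2.12381606e-02, -3.33023115e-05]), 'eef_pos': array([ 170.28362628, -522.95972223,  205.4479247 ]), 'eef_rot': array([-3.14158795e+00,  2.24132826e-05,  3.14824232e-01]), 'wrist_force': array([-0.2022658 ,  0.30878578, -0.35963863]), 'moment': array([ 0.04558579, -0.04594755,  0.00175124]), 'finger_gap': 93.72393896127774}
```

View pics/top1.png

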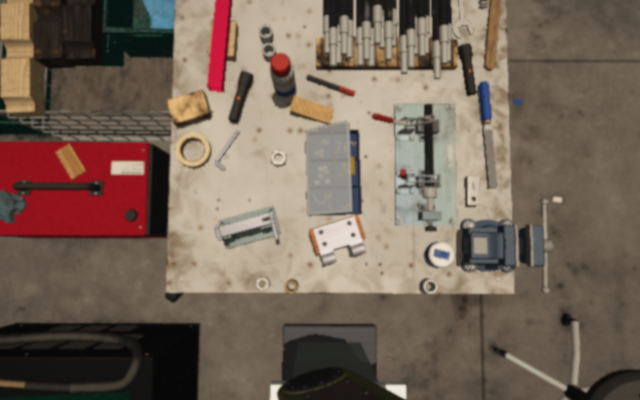

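View pics/side1.png

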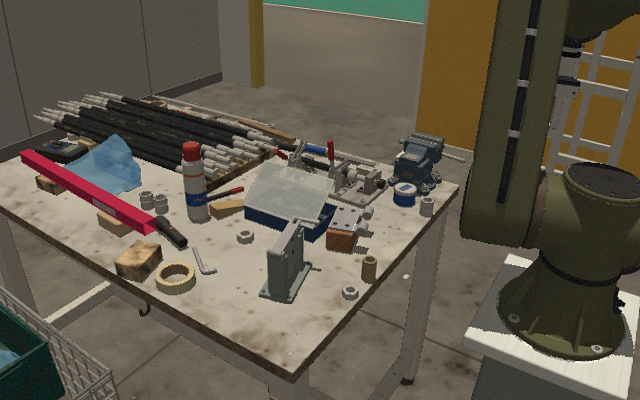

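The top view shows the rack at px (248,227) with its peg at (278,240), and the jamb at (338,238) with knuckles at (325,260) and (358,254). The side view shows the hasp closed, with the rack at (285,265) and the jamb at (343,228) behind it. The network locations agree. Next I'll fit both poses to the masks.

```bash
cat > fit.py <<'E'
from h import *
from scipy.optimize import minimize
def box(x0,x1,y0,y1,z0,z1): return np.array([[x,y,z] for x in(x0,x1) for y in(y0,y1) for z in(z0,z1)],float)
def cyl(cx,cz,r,y0,y1): return np.array([[cx+r*np.cos(t),y,cz+r*np.sin(t)] for t in np.linspace(0,6.28,16) for y in(y0,y1)])
RACK=[box(-35,35,-68,68,0,10),box(-17,17,-68,-34,0,98),box(-17,17,34,68,0,98)]
HASP=[box(-11,11,-75,60,106,112),box(-48,0,-70,-60,103,113)]
LEAF=[box(-4,4,-40,40,43,102)]
JAMB=[box(-30,30,-60,60,0,50),box(-30,30,-60,60,50,56),cyl(-47,56,12,-50,-20),cyl(-47,56,12,20,50),box(-47,-30,-50,-20,50,56),box(-47,-30,20,50,50,56)]
S=4
def sil(p,parts,q):
    m=np.zeros((400*S,640*S),np.uint8); c,s=np.cos(q[2]),np.sin(q[2])
    for b in parts:
        w=b@np.array([[c,s,0],[-s,c,0],[0,0,1]])+[q[0],q[1],0]
        cv2.fillConvexPoly(m,cv2.convexHull(((proj(p,w)+.5)*S).astype(np.int32)),255)
    return cv2.resize(m,(640,400),interpolation=cv2.INTER_AREA)/255.
def masks(p,names,near,rad=110):
    m=np.zeros((400,640),bool)
    for k in names:
        for r in manip.masks_of(p,k):
            mm=r["mask"];v,u=np.nonzero(mm)
            if r["conf"]>.3 and np.hypot(*(np.array([u.mean(),v.mean()])-proj(p,near)[0]))<40: m|=mm;break
    return m
def fit(ps,ms,parts,q0,ign=None):
    def cost(q):
        t=0
        for i,(p,m) in enumerate(zip(ps,ms)):
            a=sil(p,parts,q); w=1 if ign is None else 1-ign[i]
            t+=(np.abs(a-m)*w).sum()/max(m.sum(),1)
        return t
    best=None
    for y in(-.3,-.1,.1,.3):
        r=minimize(cost,[q0[0],q0[1],y],method="Nelder-Mead",options=dict(initial_simplex=np.array([[q0[0],q0[1],y],[q0[0]+12,q0[1],y],[q0[0],q0[1]+12,y],[q0[0],q0[1],y+.15]]),xatol=.05,fatol=1e-4))
        if best is None or r.fun<best.fun: best=r
    return best.x,best.fun
E
cat > b.py <<'E'
from fit import *
ps=[shot("top"),shot("side")]
mr=[masks(p,("rack","leaf","hasp"),[511,207,80]) for p in ps]; mj=[masks(p,("jamb",),[487,10,50]) for p in ps]
print([m.sum() for m in mr+mj])
ov=[]
for lab,ms,parts,q0 in(("rack",mr,RACK+HASP+LEAF,(511,207)),("jamb",mj,JAMB,(500,8))):
    for i in(0,1): print(lab,i,*fit(ps[i:i+1],ms[i:i+1],parts,q0,None if lab=="rack" else ign[i:i+1]))
    q,f=fit(ps,ms,parts,q0,None if lab=="rack" else ign);print(lab,q.round(3),f)
    if lab=="rack": ign=[cv2.dilate(sil(p,parts,q),np.ones((3,3))) for p in ps]
    ov.append((parts,q))
out=[]
for p,(u0,v0,u1,v1) in zip(ps,((200,190,380,280),(240,190,390,310))):
    im=cv2.resize(p["pixels"][v0:v1,u0:u1,::-1],None,fx=4,fy=4,interpolation=cv2.INTER_CUBIC)
    for parts,q in ov:
        for b in parts:
            c,s=np.cos(q[2]),np.sin(q[2]);w=b@np.array([[c,s,0],[-s,c,0],[0,0,1]])+[q[0],q[1],0]
            h=cv2.convexHull(((proj(p,w)-[u0,v0]+.5)*4).astype(np.int32));cv2.polylines(im,[h],True,(0,255,0),1)
    out.append(im)
cv2.imwrite("pics/ov_top.png",out[0]);cv2.imwrite("pics/ov_side.png",out[1])
E
python3 b.py
```

```text
[np.int64(1790), np.int64(593), np.int64(1795), np.int64(1557)]
rack 0 [5.13701725e+02 2.11140994e+02 2.70225564e-01] 0.05674663161353927
rack 1 [6.04813562e+02 7.22389122e+01 6.00724879e-01] 2.365076215983864
rack [5.19513e+02 2.10926e+02 4.87000e-01] 3.659388302976801
jamb 0 [4.96470290e+02 3.64347872e+00 3.09796579e-01] 0.057060462067835487
jamb 1 [4.95730776e+02 4.81123813e+00 3.11356160e-01] 0.0998148777815558
jamb [4.96399e+02 3.71700e+00 3.11000e-01] 0.16004257463742472
```

View pics/ov_top.png

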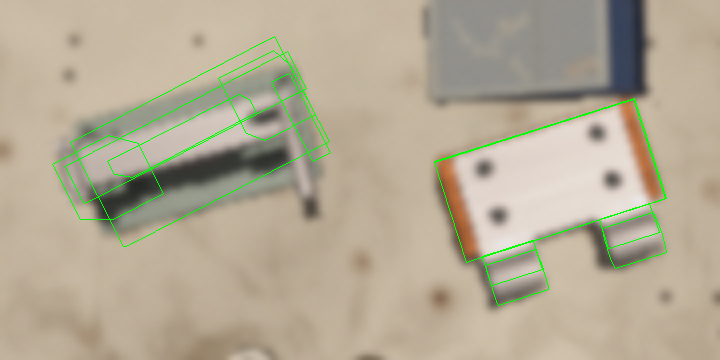

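View pics/ov_side.png

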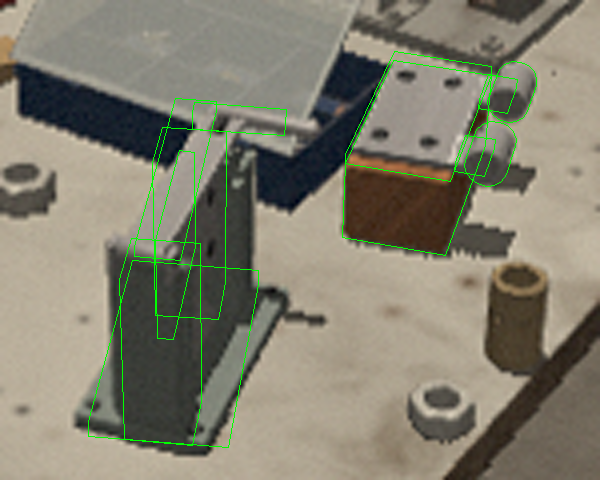

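The jamb fit agrees in both views (496, 4, 0.311). The rack's side mask was bad, but its top fit is good, so I'll refit the side with better masks.

```bash
cat > c.py <<'E'
from fit import *
ps=[shot("top"),shot("side")]
p=ps[1]; q=[513.7,211.1,.27]
s0=sil(p,RACK+HASP+LEAF,q)>.5
m=np.zeros((400,640),bool)
for k in("rack","leaf","hasp"):
    for r in manip.masks_of(p,k):
        f=(r["mask"]&s0).sum()/max(r["mask"].sum(),1);print(k,round(r["conf"],2),r["mask"].sum(),round(f,2))
        if f>.75: m|=r["mask"]
ms=[masks(ps[0],("rack","leaf","hasp"),[511,207,80]),m]
P=RACK+HASP+LEAF
print(s0.sum(),m.sum());print(fit(ps[1:],ms[1:],P,q));q2,f=fit(ps,ms,P,q);print(q2,f)
q=q2 if f<.3 else q
u0,v0,u1,v1=240,190,390,310
im=cv2.resize(p["pixels"][v0:v1,u0:u1,::-1],None,fx=4,fy=4,interpolation=cv2.INTER_CUBIC)
for b in P:
    c,s=np.cos(q[2]),np.sin(q[2]);w=b@np.array([[c,s,0],[-s,c,0],[0,0,1]])+[q[0],q[1],0]
    cv2.polylines(im,[cv2.convexHull(((proj(p,w)-[u0,v0]+.5)*4).astype(np.int32))],True,(0,255,0),1)
cv2.imwrite("pics/ov_side2.png",im)
# edges of lid/box heights
def W(q,v):
    c,s=np.cos(q[2]),np.sin(q[2]);return np.round([q[0]+c*v[0]-s*v[1],q[1]+s*v[0]+c*v[1],v[2]],1)
print("peg",W(q,[-34,-65,108]),"hinge",W(q,[-34,56,108]),"open",W(q,[-34,127,206]),"jh",W([496.2,4,.311],[-47,0,56]))
E
python3 c.py
```

```text
rack 0.98 2420 0.99
leaf 0.54 219 1.0
leaf 0.45 2604 0.98
hasp 0.87 583 0.96
2957 2814
(array([5.15439243e+02, 2.09142166e+02, 2.95206609e-01]), np.float64(0.06757110804520813))
[5.13751296e+02 2.10578596e+02 2.85293852e-01] 0.1813830058201223
peg [499.4 138.6 108. ] hinge [465.4 254.7 108. ] open [445.4 322.9 206. ] jh [451.5 -10.4  56. ]
```

View pics/ov_side2.png

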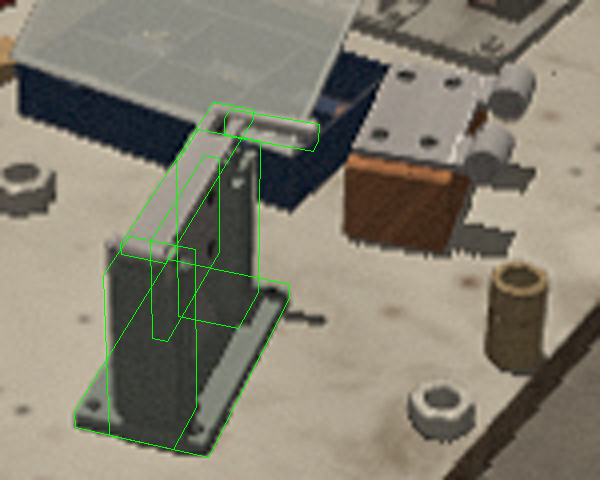

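The rack fit (514, 210.5, 0.285) overlays well, and the hasp is closed at about 0. Moving towards the peg now.

```bash
python3 -m crank '[{"offset":[0.008,0.016,0.005],"spin":0},{"offset":[0.024,0.048,0.01],"spin":0},{"offset":[0.04,0.08,0.02],"spin":0},{"offset":[0.056,0.113,0.03],"spin":0},{"offset":[0.072,0.146,0.04],"spin":0},{"offset":[0.088,0.18,0.04],"spin":-1},{"offset":[0.104,0.213,0.04],"spin":-1},{"offset":[0.12,0.246,0.04],"spin":-2}]'
python3 -m crank '[{"offset":[0.016,0.034,0],"spin":0},{"offset":[0.032,0.068,0],"spin":0},{"offset":[0.048,0.1,0],"spin":0},{"offset":[0.064,0.135,0],"spin":0},{"offset":[0.08,0.168,0],"spin":0},{"offset":[0.096,0.2,0],"spin":0},{"offset":[0.112,0.23,0],"spin":0},{"offset":[0.128,0.264,0],"spin":0}]'
```

```text
clock: 2.87
eef_pos: [290.6, -275.4, 245.7]
eef_rot: [3.141, -0.0, 0.28]
wrist_force: [1.3, 0.0, 0.2]
finger_gap: 94.1
clock: 3.53
eef_pos: [419.1, -9.7, 246.0]
eef_rot: [3.14, -0.001, 0.28]
wrist_force: [0.6, -0.7, 0.8]
finger_gap: 93.9
```

```bash
python3 -m crank '[{"offset":[0.016,0.03,0],"spin":0},{"offset":[0.032,0.06,-0.01],"spin":0},{"offset":[0.048,0.09,-0.025],"spin":0},{"offset":[0.062,0.115,-0.045],"spin":0},{"offset":[0.072,0.135,-0.065],"spin":0},{"offset":[0.077,0.145,-0.08],"spin":0},{"offset":[0.0785,0.148,-0.09],"spin":0},{"offset":[0.0785,0.148,-0.09],"spin":0}]' 0.5
cat > d.py <<'E'
from h import *
import sys
t=sys.argv[1]
a=shot("top");b=shot("side")
for p in(a,b):
    for k in sys.argv[2:]:print(k,[(np.round(r["location"],1).tolist(),round(r["conf"],2)) for r in manip.search_frame(p,k)[:2]])
s=manip.read_state();g=proj(b,s["eef_pos"])[0].astype(int);g2=proj(a,s["eef_pos"])[0].astype(int)
def crop(p,g):
    u=int(np.clip(g[0]-50,0,540));v=int(np.clip(g[1]-60,0,280));print(u,v);return cv2.resize(p["pixels"][v:v+120,u:u+100,::-1],(400,480),interpolation=cv2.INTER_CUBIC)
cv2.imwrite(f"pics/{t}.png",np.hstack([crop(a,g2),crop(b,g)]));print(s["eef_pos"].round(1),s["wrist_force"].round(1))
E
python3 d.py pre hasp_peg
```

```text
clock: 4.2
eef_pos: [496.8, 138.4, 154.0]
eef_rot: [3.141, 0.002, 0.281]
wrist_force: [0.1, -0.1, -0.4]
finger_gap: 47.9
hasp_peg [([695.2, 279.8, 8.8], 0.3)]
hasp_peg [([512.2, 209.4, 112.6], 0.74)]
224 172
263 142
[497.9 137.6 157.2] [ 0.8 -0.2  1.3]
```

View pics/pre.png

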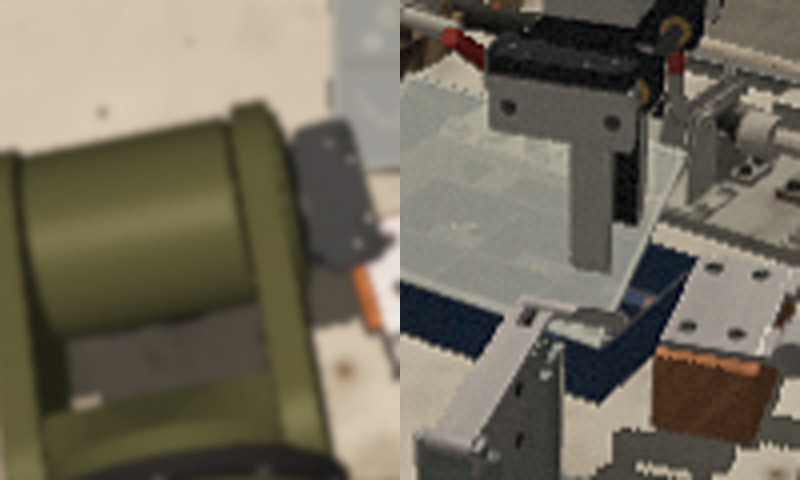

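The gripper hangs over the peg, which is at side px (313,221), with the fingers straddling it. Now descend and grip.

```bash
python3 -m crank '[{"offset":[0,0,-0.01],"spin":0},{"offset":[0,0,-0.025],"spin":0},{"offset":[0,0,-0.04],"spin":0},{"offset":[0,0,-0.055],"spin":0},{"offset":[0,0,-0.063],"spin":0},{"offset":[0,0,-0.067],"spin":0},{"offset":[0,0,-0.068],"spin":0},{"offset":[0,0,-0.068],"spin":0}]'
python3 -m crank '[{"offset":[0,0,0],"spin":0},{"offset":[0,0,0],"spin":0},{"offset":[0,0,0],"spin":0},{"offset":[0,0,0],"spin":0},{"offset":[0,0,0],"spin":0},{"offset":[0,0,0],"spin":0},{"offset":[0,0,0],"spin":0},{"offset":[0,0,0],"spin":0}]' 0 8
```

```text
clock: 5.07
eef_pos: [498.1, 137.5, 89.7]
eef_rot: [3.14, -0.004, 0.279]
wrist_force: [-0.9, 0.7, 0.1]
finger_gap: 46.9
clock: 5.73
eef_pos: [497.7, 139.4, 89.7]
eef_rot: [-3.14, -0.004, 0.279]
wrist_force: [-3.3, 15.8, -1.2]
finger_gap: 12.3
```

```bash
python3 -m crank '[{"offset":[0,0.001,0],"spin":0},{"offset":[-0.0005,0.002,0],"spin":0},{"offset":[-0.0005,0.002,0],"spin":0},{"offset":[-0.0005,0.002,0],"spin":0},{"offset":[-0.0005,0.002,0],"spin":0},{"offset":[-0.0005,0.002,0],"spin":0},{"offset":[-0.0005,0.002,0],"spin":0},{"offset":[-0.0005,0.002,0],"spin":0}]'
```

```text
clock: 6.4
eef_pos: [497.2, 141.0, 89.7]
eef_rot: [-3.14, -0.004, 0.279]
wrist_force: [1.1, -6.0, -0.5]
finger_gap: 9.6
```

```bash
python3 -m crank '[{"offset":[0,0,0.006],"spin":0},{"offset":[0,0.001,0.0145],"spin":0},{"offset":[-0.0005,0.002,0.024],"spin":0},{"offset":[-0.0015,0.005,0.036],"spin":0},{"offset":[-0.0025,0.009,0.047],"spin":0},{"offset":[-0.004,0.014,0.058],"spin":0},{"offset":[-0.006,0.020,0.068],"spin":0},{"offset":[-0.008,0.027,0.078],"spin":0}]'
```

```text
clock: 7.07
eef_pos: [488.4, 169.7, 168.2]
eef_rot: [-3.138, -0.003, 0.279]
wrist_force: [0.7, 9.9, -10.7]
finger_gap: 9.5
```

```bash
python3 -m crank '[{"offset":[-0.0025,0.008,0.006],"spin":0},{"offset":[-0.005,0.017,0.0135],"spin":0},{"offset":[-0.008,0.0265,0.0205],"spin":0},{"offset":[-0.0105,0.0365,0.0265],"spin":0},{"offset":[-0.014,0.047,0.031],"spin":0},{"offset":[-0.017,0.058,0.035],"spin":0},{"offset":[-0.020,0.0695,0.0375],"spin":0},{"offset":[-0.022,0.0755,0.0385],"spin":0}]'
```

```text
clock: 7.73
eef_pos: [466.2, 246.7, 207.5]
eef_rot: [-3.137, -0.004, 0.28]
wrist_force: [5.6, -0.1, 3.8]
finger_gap: 9.4
```

```bash
python3 -m crank '[{"offset":[-0.0025,0.008,0.0005],"spin":0},{"offset":[-0.006,0.020,0],"spin":0},{"offset":[-0.009,0.031,-0.0015],"spin":0},{"offset":[-0.0125,0.0425,-0.004],"spin":0},{"offset":[-0.0155,0.0535,-0.008],"spin":0},{"offset":[-0.0185,0.064,-0.013],"spin":0},{"offset":[-0.0215,0.074,-0.019],"spin":0},{"offset":[-0.0225,0.078,-0.022],"spin":0}]'
```

```text
clock: 8.4
eef_pos: [443.1, 326.0, 184.5]
eef_rot: [-3.138, -0.004, 0.281]
wrist_force: [2.5, -16.8, 12.9]
finger_gap: 10.3
```

Wrist force shows the hasp against its back stop (about 21 N tangential). Release and rise.

```bash
python3 -m crank '[{"offset":[0.0005,-0.002,0.001],"spin":0},{"offset":[0.0005,-0.002,0.001],"spin":0},{"offset":[0.0005,-0.002,0.001],"spin":0},{"offset":[0.0005,-0.002,0.001],"spin":0},{"offset":[0.0005,-0.002,0.015],"spin":0},{"offset":[0.0005,-0.002,0.035],"spin":0},{"offset":[0.0005,-0.002,0.055],"spin":0},{"offset":[0.0005,-0.002,0.07],"spin":0}]' 0.4
```

```text
clock: 9.07
eef_pos: [443.8, 323.9, 256.2]
eef_rot: [-3.137, -0.005, 0.28]
wrist_force: [0.4, 0.8, 0.4]
finger_gap: 37.1
```

```bash
python3 -m crank '[{"offset":[0.005,-0.01,0],"spin":7},{"offset":[0.012,-0.02,0],"spin":14},{"offset":[0.02,-0.035,0],"spin":21},{"offset":[0.03,-0.05,0],"spin":28},{"offset":[0.04,-0.065,0],"spin":35},{"offset":[0.05,-0.08,0],"spin":42},{"offset":[0.06,-0.095,0],"spin":49},{"offset":[0.068,-0.11,0],"spin":56}]'
python3 d.py leaf1 leaf hasp hasp_peg
```

```text
clock: 9.73
eef_pos: [512.3, 212.8, 256.2]
eef_rot: [-3.137, -0.005, 1.263]
wrist_force: [-0.6, 1.0, 0.5]
finger_gap: 38.3
leaf []
hasp []
hasp_peg []
leaf [([513.1, 206.9, 77.9], 0.87), ([379.4, 183.0, 15.1], 0.73)]
hasp [([486.1, 319.3, 184.4], 0.56)]
hasp_peg [([482.6, 321.7, 182.7], 0.98)]
179 163
235 110
[511.4 214.6 256.3] [ 1.   0.  -0.1]
```

View pics/leaf1.png

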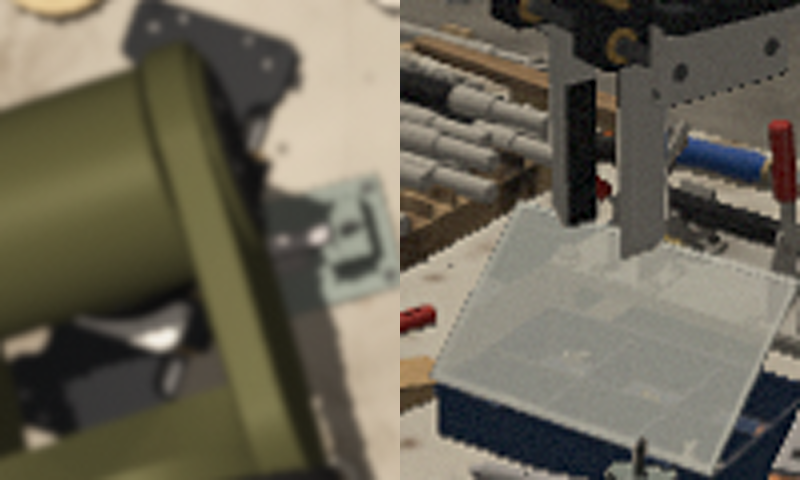

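```bash
python3 -m crank '[{"offset":[0.001,-0.001,-0.005],"spin":7},{"offset":[0.002,-0.0025,-0.015],"spin":14},{"offset":[0.002,-0.0025,-0.03],"spin":21},{"offset":[0.002,-0.0025,-0.055],"spin":28},{"offset":[0.002,-0.0025,-0.08],"spin":34},{"offset":[0.002,-0.0025,-0.105],"spin":34},{"offset":[0.002,-0.0025,-0.125],"spin":34},{"offset":[0.002,-0.0025,-0.13],"spin":34}]'
python3 -m crank '[{"offset":[0,0,-0.005],"spin":0},{"offset":[0,0,-0.015],"spin":0},{"offset":[0,0,-0.03],"spin":0},{"offset":[0,0,-0.045],"spin":0},{"offset":[0,0,-0.053],"spin":0},{"offset":[0,0,-0.058],"spin":0},{"offset":[0,0,-0.059],"spin":0},{"offset":[0,0,-0.059],"spin":0}]'
```

```text
clock: 10.8
eef_pos: [511.8, 212.2, 123.2]
eef_rot: [-3.133, -0.005, 1.85]
wrist_force: [-1.0, -0.9, 0.3]
finger_gap: 37.2
clock: 11.47
eef_pos: [512.1, 212.3, 64.6]
eef_rot: [-3.133, -0.005, 1.85]
wrist_force: [-0.6, 0.1, 0.3]
finger_gap: 37.3
```

```bash
python3 -m crank '[{"offset":[0,0,0],"spin":0},{"offset":[0,0,0],"spin":0},{"offset":[0,0,0],"spin":0},{"offset":[0,0,0],"spin":0},{"offset":[0,0,0],"spin":0},{"offset":[0,0,0],"spin":0},{"offset":[0,0,0],"spin":0},{"offset":[0,0,0],"spin":0}]' 0 8; python3 d.py leaf2 leaf hasp
```

```text
clock: 12.13
eef_pos: [513.4, 212.6, 64.9]
eef_rot: [-3.137, -0.005, 1.849]
wrist_force: [9.0, 2.6, -5.0]
finger_gap: 8.0
leaf [([477.1, 327.4, 209.3], 0.26)]
hasp [([473.9, 320.8, 205.0], 0.63)]
leaf [([504.7, 218.4, 45.1], 0.63)]
hasp [([482.6, 320.5, 187.0], 0.56)]
195 166
235 194
[513.4 212.6  64.9] [ 8.1  2.2 -4.4]
```

```bash
python3 -m crank '[{"offset":[0.001,0.0003,0],"spin":0},{"offset":[0.001,0.0003,0],"spin":0},{"offset":[0.001,0.0003,0],"spin":0},{"offset":[0.001,0.0003,0],"spin":0},{"offset":[0.001,0.0003,0],"spin":0},{"offset":[0.001,0.0003,0],"spin":0},{"offset":[0.001,0.0003,0],"spin":0},{"offset":[0.001,0.0003,0],"spin":0}]' 0 40
python3 -m crank '[{"offset":[0,0,0.003],"spin":0},{"offset":[0,0,0.008],"spin":0},{"offset":[0,0,0.016],"spin":0},{"offset":[0,0,0.026],"spin":0},{"offset":[0,0,0.038],"spin":0},{"offset":[0,0,0.05],"spin":0},{"offset":[0,0,0.062],"spin":0},{"offset":[0,0,0.075],"spin":0}]'
```

```text
clock: 13.1
eef_pos: [514.3, 212.9, 64.9]
eef_rot: [-3.137, -0.005, 1.849]
wrist_force: [0.1, 0.4, -1.0]
finger_gap: 8.1
clock: 13.77
eef_pos: [514.3, 212.9, 141.5]
eef_rot: [-3.137, -0.005, 1.849]
wrist_force: [-0.7, -0.2, -2.4]
finger_gap: 7.9
```

```bash
python3 -m crank '[{"offset":[0,0,0.02],"spin":0},{"offset":[0,0,0.04],"spin":0},{"offset":[-0.002,-0.008,0.055],"spin":0},{"offset":[-0.007,-0.025,0.06],"spin":0.5},{"offset":[-0.013,-0.046,0.06],"spin":1},{"offset":[-0.020,-0.072,0.06],"spin":1.9},{"offset":[-0.028,-0.1,0.06],"spin":1.9},{"offset":[-0.036,-0.128,0.06],"spin":1.9}]'
python3 -m crank '[{"offset":[-0.007,-0.025,0],"spin":0},{"offset":[-0.013,-0.048,0],"spin":0},{"offset":[-0.019,-0.067,-0.005],"spin":0},{"offset":[-0.023,-0.082,-0.015],"spin":0},{"offset":[-0.0255,-0.091,-0.028],"spin":0},{"offset":[-0.0265,-0.095,-0.04],"spin":0},{"offset":[-0.0268,-0.0955,-0.048],"spin":0},{"offset":[-0.0268,-0.0955,-0.05],"spin":0}]'
python3 d.py jamb1 leaf leaf_hole jamb_hole jamb
cat > e.py <<'E'
from fit import *
p=shot("side"); LF=[box(-4,4,-40,40,33,92),box(-4,4,-16,16,12,33),cyl(0,12,12,-16,16)]
s=manip.read_state();c=s["eef_pos"]
for r in manip.masks_of(p,"leaf")[:3]:
    v,u=np.nonzero(r["mask"]);print(round(r["conf"],2),len(u),u.mean().round(1),v.mean().round(1),u.min(),u.max(),v.min(),v.max())
u0,v0=280,150
im=cv2.resize(p["pixels"][v0:v0+110,u0:u0+130,::-1],None,fx=5,fy=5,interpolation=cv2.INTER_CUBIC)
q=[c[0],c[1],s["eef_rot"][2]-np.pi/2];dz=c[2]-54.9
for P,q,dz in((LF,q,dz),(JAMB,(496.2,4,.311),0)):
  for b in P:
    cc,ss=np.cos(q[2]),np.sin(q[2]);w=b@np.array([[cc,ss,0],[-ss,cc,0],[0,0,1]])+[q[0],q[1],dz]
    cv2.polylines(im,[cv2.convexHull(((proj(p,w)-[u0,v0]+.5)*5).astype(np.int32))],True,(0,255,0),1)
import sys;cv2.imwrite(f"pics/{sys.argv[1]}.png",im)
E
python3 e.py jl
```

```text
clock: 14.43
eef_pos: [477.8, 83.9, 202.5]
eef_rot: [-3.138, -0.005, 1.883]
wrist_force: [0.8, -0.9, -2.7]
finger_gap: 7.4
clock: 15.1
eef_pos: [450.6, -11.6, 152.1]
eef_rot: [-3.137, -0.005, 1.883]
wrist_force: [1.0, -0.1, -2.7]
finger_gap: 7.7
leaf [([696.8, 280.1, 6.7], 0.33)]
leaf_hole []
jamb_hole [([501.2, 40.5, 55.1], 0.74)]
jamb [([500.0, 39.0, 56.9], 0.67)]
leaf [([439.3, 7.8, 143.3], 0.59)]
leaf_hole [([441.5, 6.4, 146.3], 0.69)]
jamb_hole [([475.7, 30.7, 50.4], 0.69), ([483.1, 318.7, 184.0], 0.65)]
jamb [([476.9, 38.3, 52.0], 0.63)]
296 195
318 122
[451.1 -11.5 152.7] [-0.6  0.3 -2.3]
0.78 321 368.2 189.4 362 374 164 207
```

View pics/jl.png

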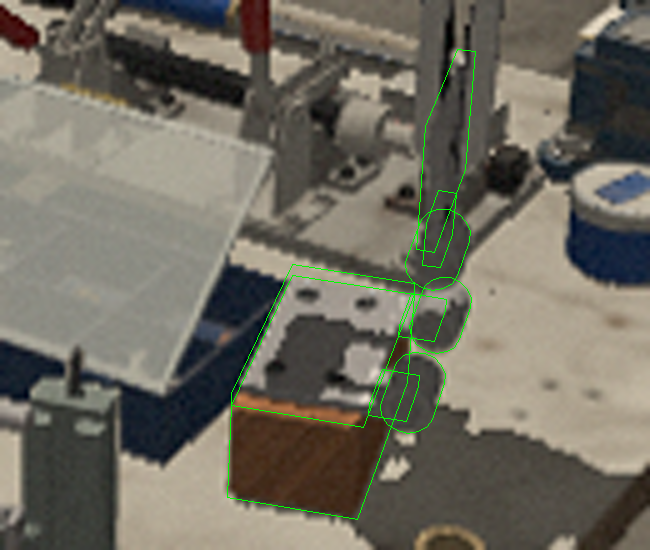

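```bash
cat > g.py <<'E'
from fit import *
p=shot("side"); LF=[box(-4,4,-16,16,12,33),cyl(0,12,12,-16,16)]
s=manip.read_state();c=s["eef_pos"];yaw=s["eef_rot"][2]-np.pi/2
m=[r for r in manip.masks_of(p,"leaf") if 340<np.nonzero(r["mask"])[1].mean()<390][0]["mask"].astype(float)
def model(d):
    mm=np.zeros((1600,2560),np.uint8);cc,ss=np.cos(yaw),np.sin(yaw)
    for b in LF:
        w=(b+[d[0],d[1],0])@np.array([[cc,ss,0],[-ss,cc,0],[0,0,1]])+[c[0],c[1],c[2]-54.9+d[2]]
        cv2.fillConvexPoly(mm,cv2.convexHull(((proj(p,w)+.5)*4).astype(np.int32)),255)
    return cv2.resize(mm,(640,400),interpolation=cv2.INTER_AREA)/255.
v0=196
f=lambda d:np.abs(model(d)-m)[v0:].sum()
print("leaf-frame rows below",v0,m[v0:].sum(),f([0,0,0]))
g=[(f([dx,dy,0]),dx,dy) for dx in np.arange(-4,4.1,1) for dy in np.arange(-6,6.1,1)]
for r in sorted(g)[:6]:print(r)
E
python3 g.py
```

```text
leaf-frame rows below 196 111.0 23.50588235294118
(np.float64(13.698039215686276), np.float64(-2.0), np.float64(-3.0))
(np.float64(13.941176470588234), np.float64(-2.0), np.float64(-2.0))
(np.float64(14.254901960784313), np.float64(-2.0), np.float64(-4.0))
(np.float64(14.572549019607841), np.float64(-1.0), np.float64(-3.0))
(np.float64(14.698039215686276), np.float64(-1.0), np.float64(-4.0))
(np.float64(14.941176470588236), np.float64(-2.0), np.float64(-1.0))
```

```bash
python3 -m crank '[{"offset":[0.0002,0.0015,0],"spin":0},{"offset":[0.0004,0.0032,-0.002],"spin":0},{"offset":[0.0004,0.0032,-0.008],"spin":0},{"offset":[0.0004,0.0032,-0.016],"spin":0},{"offset":[0.0004,0.0032,-0.025],"spin":0},{"offset":[0.0004,0.0032,-0.032],"spin":0},{"offset":[0.0004,0.0032,-0.035],"spin":0},{"offset":[0.0004,0.0032,-0.035],"spin":0}]'
python3 d.py half leaf
```

```text
clock: 16.47
eef_pos: [450.9, -8.4, 116.5]
eef_rot: [-3.136, -0.005, 1.883]
wrist_force: [1.3, 0.6, -3.2]
finger_gap: 7.8
leaf [([490.8, 311.6, 171.8], 0.45)]
leaf [([441.9, 10.3, 109.9], 0.58), ([481.8, 316.9, 184.2], 0.5)]
294 194
316 136
[451.6  -8.4 117.9] [-0.2 -0.7 -3.2]
```

View pics/half.png

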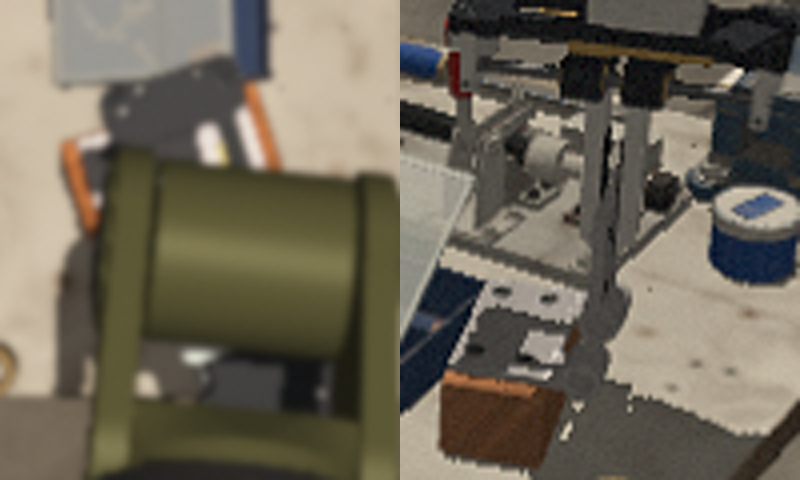

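```bash
python3 -m crank '[{"offset":[0,0,-0.002],"spin":0},{"offset":[0,0,-0.005],"spin":0},{"offset":[0,0,-0.008],"spin":0},{"offset":[0,0,-0.011],"spin":0},{"offset":[0,0,-0.014],"spin":0},{"offset":[0,0,-0.017],"spin":0},{"offset":[0,0,-0.018],"spin":0},{"offset":[0,0,-0.018],"spin":0}]'
cat > st.py <<'E'
from h import *
a=[];f=[]
for _ in range(10):
    manip.camera("side");s=manip.read_state();a.append(np.r_[s["eef_pos"],s["eef_rot"][2]]);f.append(s["wrist_force"])
print(np.mean(a,0).round(3),np.std(a,0).round(2),np.mean(f,0).round(2),np.std(f,0).round(2))
E
python3 st.py
```

```text
clock: 17.33
eef_pos: [451.4, -8.4, 99.6]
eef_rot: [-3.138, -0.005, 1.883]
wrist_force: [-0.0, -0.0, -2.8]
finger_gap: 7.8
[451.636  -8.417  99.947   1.883] [0.03 0.01 0.07 0.  ] [-0.15 -0.16 -2.45] [0.42 0.41 0.39]
```

```bash
python3 -m crank '[{"offset":[0,0,-0.0005],"spin":0},{"offset":[0,0,-0.001],"spin":0},{"offset":[0,0,-0.001],"spin":0},{"offset":[0,0,-0.001],"spin":0},{"offset":[0,0,-0.001],"spin":0},{"offset":[0,0,-0.001],"spin":0},{"offset":[0,0,-0.001],"spin":0},{"offset":[0,0,-0.001],"spin":0}]'
python3 st.py
cat > k.py <<'E'
from fit import *
p=np.mean([shot("side")["pixels"].astype(float) for _ in range(6)],0).astype(np.uint8);P=shot("side")
s=manip.read_state();c=s["eef_pos"]
u0,v0=325,160
im=cv2.resize(p[v0:v0+90,u0:u0+60,::-1],None,fx=6.5,fy=6.5,interpolation=cv2.INTER_CUBIC);im=cv2.convertScaleAbs(im,alpha=1.6,beta=10);raw=im.copy()
LF=[box(-4,4,-40,40,33,92),cyl(0,12,12,-18,14)]
for Q,q,dz,col in((LF,(c[0],c[1],s["eef_rot"][2]-np.pi/2),c[2]-54.9,(0,255,255)),(JAMB,(496.2,4,.311),0,(0,255,0))):
  for b in Q:
    cc,ss=np.cos(q[2]),np.sin(q[2]);w=b@np.array([[cc,ss,0],[-ss,cc,0],[0,0,1]])+[q[0],q[1],dz]
    cv2.polylines(im,[cv2.convexHull(((proj(P,w)-[u0,v0]+.5)*6.5).astype(np.int32))],True,col,1)
cv2.imwrite("pics/fin.png",np.hstack([raw,im]))
E
python3 k.py
```

```text
clock: 18.5
eef_pos: [451.6, -8.4, 99.0]
eef_rot: [-3.139, -0.004, 1.883]
wrist_force: [0.0, -0.5, -2.9]
finger_gap: 7.9
[451.615  -8.418  98.934   1.883] [0.01 0.01 0.01 0.  ] [-0.48 -0.29 -2.52] [0.3  0.54 0.45]
```

View pics/fin.png

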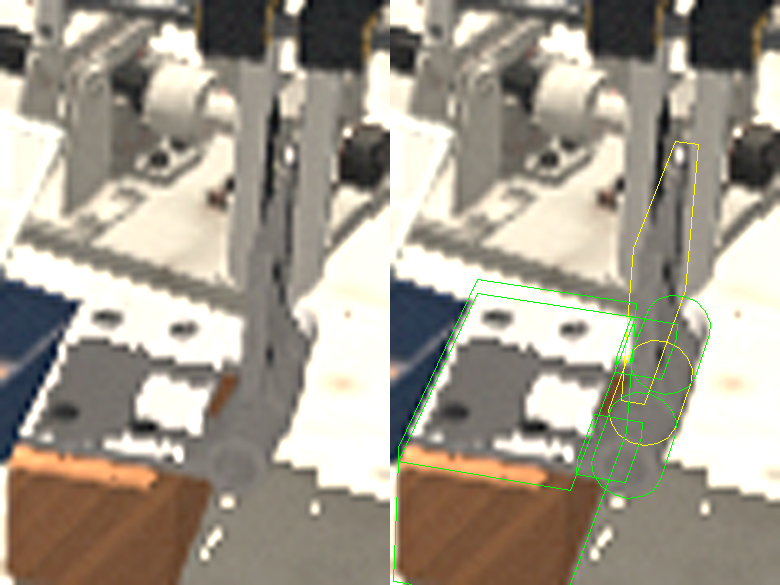

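```bash
python3 -c "
from cell import manip
s=manip.read_state();print(s['clock'],s['wrist_force'],s['finger_gap'],abs(s['qd']).max());print([(r['location'],r['conf']) for r in manip.search_frame(manip.camera('side'),'hasp')[:1]])
print(manip.sign_off())"
```

```text
19.35 [-0.19535     0.0473444  -2.51449148] 7.72637668890085 0.0017732621174743053
[([483.6, 317.2, 183.9], 0.67)]
the job is handed in; nothing more can be done
None
```

I swung the hasp back to its stop, lifted the loose leaf out of the rack and lowered its knuckle between the jamb's two knuckles. I handed the job in at about 19.4 s, with the gripper still holding the leaf there. No verdict is reported.

**Final state:**
- **Contact:** the wrist force was (-0.2, 0.0, -2.5) N. That is the leaf's weight plus a few tenths of a newton, so nothing shows it pressing on the jamb.
- **Stillness:** the arm was still and the finger gap was 7.7 mm on the 8 mm plate.
- **Hasp:** it was still leaning back, seen at about z 184 mm.

**Alignment:** the hole height should be within about 1 mm. Front to back, the estimates put the hole between -0.5 and +0.8 mm of the jamb's hole axis.

**What disagreed or stayed unchecked:**
- **Sideways position:** a side-view mask fit put the leaf about 3 mm off the gripper centre along the hole axis, while the rack fit gave about 2 mm. I corrected by about 1.8 mm. The knuckle has 4 mm of play on each side, and it went in without contact.
- **Seeing the fit:** the arm blocked the top view and the knuckles overlapped in the side view, so I could not look through the holes.
- **Bystanders:** I did not check their positions again at the end. No unexpected forces showed up in the readings after each move.

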